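Right the fallen bottle, slide the print plate out to the gauge and hold it

TASK

One square bottle has fallen over in front of the print plate: stand it upright again in the empty place midway between the two bottles in the lane, down between the rails, let it go, and do not disturb its neighbours or knock over the torch. Then take the print plate by its upright fin and slide it straight out over the open end of the bench, flat and never lifted off, until its leading edge is level with the tip of the gauge's pointer. Out there it overbalances if let go, so the program finishes while still holding it by the fingers, flat on the bench and at rest at the pointer.

Things in the scene. Friction and masses are not known exactly. Their poses are not given: they have to be found in the camera images.
- fallen: Fallen square bottle, white with a black cap, 150 g, lying on the desk off the bench's open end: body 46 x 46 mm, 70 mm high, then a cap 26 mm across up to 92 mm. Origin: centre of its foot; own z runs from foot to cap (at the start level, 23 mm above the desk, cap roughly away from the robot); x and y are normal to its flat sides.
- bottle_a: Neighbour bottle standing in the lane, same shape and size; origin: centre of its foot, z up.
- bottle_b: The other neighbour bottle, same shape, standing in the lane about 184 mm from the first (centre to centre).
- lane_gap (a point): Centre of the empty place, on the lane's floor (4 mm above the desk), midway between the neighbours. Its y axis runs along the lane, x across it (away from the robot). The plywood lane is 340 mm long, its two rails 62 mm apart inside and 12 mm higher than its floor.
- bench: Low fixed bench with aluminium legs and a dark top 300 mm long, 160 mm wide; the top is 40 mm above the desk. Origin: on the desk under the middle of its open outer end; its x axis points outward, y away from the robot; the gauge stands beside its -y side. The bench covers x from -300 mm to 0.
- bench_edge (a point): Middle of the bench's open end, on its top surface; axes as the bench's.
- plate: Aluminium plate 240 (x) x 120 (y) x 6 mm lying loose on the bench, about 0.55 kg in all, a small white printed boat stuck on its front half (up to 54 mm above the underside). Origin: centre of its underside; x points outward, to its leading edge. It balances at its middle: it tips once its origin passes the bench's end unless held.
- plate_edge (a point): Middle of the plate's leading (outer) edge, 120 mm ahead of the plate's origin and 3 mm above its underside.
- plate_fin (a point): Middle of the upright grip fin fixed on the plate's rear part: 40 mm long along the plate's x, 12 mm thick along its y, standing from 6 to 41 mm above the plate's underside. This point is 85 mm behind the plate's origin and 24 mm above the underside.
- gauge: Fixed steel gauge beside the open end: a 50 mm square foot, a post 65 mm high, and a pointer reaching towards the plate's path. Origin: on the desk under the pointer's tip; x and y as the bench's (post and foot lie on the -y side, nearer the robot, centred 40 to 45 mm from the tip).
- gauge_tip (a point): Tip of the gauge's pointer (pointer 3 mm wide at the tip, 56 mm above the desk), about 25 mm beside the plate's path. Its x axis is the bench's outward direction: the leading edge is to reach the tip's x, which is 145 to 175 mm beyond the bench's end.
- torch: Loose blue torch standing upright, 52 mm across at the top, 155 mm high, to be left standing; origin: centre of its foot.
There are look-alikes about, which are no part of the job. Leave any orange or yellow look-alike of the bottle_b alone.

How it is judged:
On the way, in this order (a step that is already met when the one before it is completed fails the run):
1. the fallen bottle stands upright and released in the lane, midway between its neighbours (angle between fallen's own z axis and vertical below 0.1 rad and x of fallen in the frame of lane_gap between -0.015 and 0.015 m and y of fallen in the frame of lane_gap between -0.022 and 0.022 m and z of fallen in the frame of lane_gap between -0.004 and 0.004 m and contact force between the fingers and fallen below 0.1 N and linear speed of fallen below 0.02 m/s), for 0.3 s.
2. the plate's leading edge is level with the pointer and the fingers hold the plate flat (x of plate_edge in the frame of gauge_tip between -0.006 and 0.006 m and angle between plate's own z axis and vertical below 0.035 rad and angle between the x axis of plate and the x axis of bench, either way round below 0.1 rad and y of plate in the frame of bench_edge between -0.025 and 0.025 m and z of plate in the frame of bench_edge between -0.004 and 0.005 m and contact force between the fingers and plate above 0.5 N and contact force between plate and gauge below 0.1 N and contact force between plate and fallen below 0.1 N and linear speed of plate below 0.01 m/s), for 0.2 s.
At the end, for the whole second after the job is handed in: Bottle released, upright (0.10 rad) in the lane, 15 mm across / 22 mm along of mid-gap; neighbours within 25 mm; torch up. Plate edge within 6 mm of the tip, flat (0.035 rad, -4..5 mm), in line (0.10 rad, 25 mm), at rest, fingers on it over 0.5 N, clear of gauge and bottle (all of step 1 and all of step 2 and angle between each of bottle_a, bottle_b's own z axis and vertical below 0.15 rad and distance of each of bottle_a, bottle_b from where it was at the start of the episode below 0.025 m and angle between torch's own z axis and vertical below 0.2 rad); the arm keeps its last pose, push and grip.
It fails at once if a neighbour bottle was tipped or shifted (not (angle between each of bottle_a, bottle_b's own z axis and vertical below 0.15 rad and distance of each of bottle_a, bottle_b from where it was at the start of the episode below 0.025 m)).
It fails at once if the torch was knocked over (angle between torch's own z axis and vertical above 0.5 rad).
It fails at once if the plate tipped (angle between plate's own z axis and vertical above 0.15 rad).
It fails at once if the plate was lifted off the bench (z of plate in the frame of bench_edge above 0.015 m).
It also fails if it takes over 58 s, if anything falls off the work surface, if the arm or the gripper's body presses on something with over 40 N, if the wrist force passes 120 N, or if a joint passes its speed limit or range.

ROBOT

A 6-joint arm with a two-finger parallel gripper is mounted at the origin on the work surface. World frame = base frame: x ahead of the robot, y to its left, z up, the work surface at z = 0. Lengths are in m, angles in rad, forces in N, time in s.
With the tool pointing down it reaches from about 0.3 to 0.875 m from the base axis. Payload 6.4 kg.
Tool frame: the origin (TCP) lies on the mounting face of the last link; the fingertips stand 173 mm ahead of it and the grasp point (between the pads) lies 155 mm ahead of it (ctrl.tip_reach is the distance from the TCP to the fingertips, in m); z points along the fingers, y is the line along which they close (so a half turn about z gives the same grasp; the last joint's range is limited). The gripper opens to 85 mm and grips with 20 to 120 N. Pads are 22 mm wide; open, the fingers measure 114 mm over their backs; the gripper's body (76 mm by 85 mm) begins 54 mm behind the grasp point. The pads swing forward as they close: fully open they stand 13 mm farther back than shut.
Start: joints at [0.918, 0.181, 1.607, -0, 1.354, -0.206], TCP at [0.248, 0.519, 0.405] pointing down, gripper open.
Joint ranges: [-2.99, 2.99], [-0.89, 2.07], [0.3, 2.58], [-1.14, 4.28], [0, 2.63], [-3.12, 3.12]. Speed limits (rad/s): [2.57, 2.57, 3.01, 3.14, 3.14, 3.14].

INTERFACE

Orientations are given as a unit quaternion [w, x, y, z].
In Python, from bench import ctrl gives the robot as it stands.
- The arm moves only by the shell command python3 -m pendant 'ROWS'. ROWS is JSON, a list that holds one entry, the list of rows, each a list of 7 numbers: the opening, from 0 (shut) to 1 (fully open), then the shift along the tool's x, y, z in mm, then the turn, a rotation vector about the tool's x, y, z in rad. A call has 1 to 5 rows; each row is the pose to reach, as a shift and turn from the pose commanded when the call began, along the tool's axes at that moment; what a row does not reach only later rows make up. A row lasts 1/12 s, in which the tool goes at most 41.7 mm and 7.16 degrees, less where a joint would pass 70% of its speed; a pose out of reach is approached as far as the arm can. A call with a gripper value outside its range is refused whole. The fingers move at their own pace and stop on an object; the grip force is fixed at half the most. Time passes only in rows, so rows that repeat a pose let the fingers close. It gives the time, the measured TCP pose, the force, the opening and the grip force at its end, in the units of the state.
- ctrl.get_obs(): the state, without advancing time (a new reading comes with each control period).
- ctrl.camera(name): name is "scene" or "top" or "wrist"; returns the picture (420x560x3 uint8, red, green, blue); there is no depth.
- ctrl.camera_params(name): a dict with "mtx" (3x3 intrinsics, pixels), "world_from_camera" (4x4, takes a point from camera to world coordinates); the wrist camera has in their place "tool_from_camera" (4x4, takes a point from camera to tool coordinates, whose origin is the TCP and whose axes are the flange's). Camera axes: x right, y down, z forward; pixel columns grow to the right and rows downward; lengths in m; the calibration is good to about 2 mm. A picture is of the moment at which its call begins: read the wrist's pose just before it. camera_params takes no time and is no camera call.
- ctrl.hand_in(): hands the job in; it is judged then, once.
Trained networks look in the newest picture that a camera, given by its name, has taken for a name from the list of things; names that differ only in an ending like _2 or _b are one class to them, and where a whole thing is asked for, a point or a joint stands for the part that bears it (a point fixed in the world has none). Each returns a list of dicts, best first, with "confidence" (0 to 1); they miss things now and then, are a little off and sometimes report something else, mostly with a low value. They report only what shows in the picture. A call takes as long as a camera call. They do not tell look-alikes from the thing itself.
- ctrl.boxes_of(camera, name): "point" ([column, row] as shares, 0 to 1, of the picture: columns of its width, rows of its height, amid what is visible of it).
The state is a dict: "time_s": time; "q": joint angles; "dq": joint speeds; "joint_efforts": joint torques, N m; "eef_pos": TCP position; "eef_rot": TCP orientation; "wrist_force": force on the tool from outside, world axes, zero at the start; "torque": the same for the moment, N m; "opening": opening from 0.0 (shut) to 1.0 (fully open); "grasp_force": force on a finger pad.
Only numpy, scipy, OpenCV 4.12 (cv2) and the standard library are available. Lean on these libraries where they do the work, as an engineer would, in place of code of your own. Each camera call takes 0.05 s, during which the arm holds its last target. There are 200 camera calls.

## Working session

There is one attempt and no reset: what is moved stays moved. The work goes in short steps, Python scripts to look and compute and a shell command to move; the robot and the scene stay as the last step left them, time stands still between calls to the robot, and variables do not carry over. Pictures are saved under pics/ and viewed, at most 10 in all, crops included, and the job is handed in when it is done.

```bash
mkdir -p pics; ls
python3 - <<'E'
from bench import ctrl
import cv2,numpy as np
o=ctrl.get_obs();print(o['time_s'],o['eef_pos'],o['eef_rot'])
ims=[]
for c in ['scene','top']:
    im=ctrl.camera(c);cv2.imwrite(f'pics/{c}0.png',im[:,:,::-1])
    p=ctrl.camera_params(c);print(c,np.round(p['mtx'],1).tolist(),np.round(p['world_from_camera'],3).tolist())
    for n in ['fallen','bottle_a','plate','plate_fin','plate_edge','gauge','gauge_tip','torch','bench','bench_edge']:
        try: print(n,[(round(d['confidence'],2),round(d['point'][0]*560),round(d['point'][1]*420)) for d in ctrl.boxes_of(c,n)][:6])
        except Exception as e: print(n,e)
E
```

```text
pics
0.0 [0.24828611 0.51835475 0.40379791] [-3.63343668e-04  2.21569353e-01  9.75144234e-01 -7.83042174e-04]
scene [[402.2, 0.0, 276.3], [0.0, 402.2, 208.0], [0.0, 0.0, 1.0]] [[-0.456, 0.76, -0.463, 1.148], [0.89, 0.397, -0.225, 0.158], [0.013, -0.515, -0.857, 1.139], [0.0, 0.0, 0.0, 1.0]]
fallen [(0.74, 310, 211)]
bottle_a [(0.87, 163, 150), (0.8, 201, 217), (0.78, 236, 195), (0.76, 206, 145), (0.75, 190, 174)]
plate [(0.64, 388, 250)]
plate_fin [(0.73, 390, 246)]
plate_edge [(0.65, 390, 249), (0.48, 318, 183)]
gauge [(0.62, 320, 182)]
gauge_tip [(0.72, 321, 182)]
torch [(0.81, 343, 289)]
bench [(0.73, 393, 270), (0.39, 321, 183)]
bench_edge [(0.57, 396, 274)]
top [[393.2, 0.0, 278.3], [0.0, 393.2, 205.3], [0.0, 0.0, 1.0]] [[-0.024, -0.992, 0.121, 0.44], [-1.0, 0.023, -0.009, -0.134], [0.006, -0.121, -0.993, 1.173], [0.0, 0.0, 0.0, 1.0]]
fallen [(0.61, 239, 234)]
bottle_a [(0.92, 382, 206), (0.83, 319, 208), (0.61, 396, 243), (0.57, 337, 164), (0.54, 382, 172), (0.16, 140, 249)]
plate [(0.86, 145, 226)]
plate_fin [(0.58, 147, 226), (0.48, 383, 207)]
plate_edge [(0.74, 149, 227)]
gauge [(0.54, 250, 272), (0.21, 239, 237)]
gauge_tip []
torch [(0.83, 169, 153)]
bench [(0.75, 137, 250)]
bench_edge [(0.59, 142, 249)]
```

Run:
```python
import cv2
im=cv2.imread('pics/top0.png');cv2.imwrite('pics/top0c.png',cv2.resize(im[120:320,60:460],None,fx=2,fy=2,interpolation=cv2.INTER_CUBIC))
im=cv2.imread('pics/scene0.png');cv2.imwrite('pics/scene0c.png',cv2.resize(im[100:340,130:530],None,fx=2,fy=2,interpolation=cv2.INTER_CUBIC))
```

```text
(no output)
```

View pics/top0c.png

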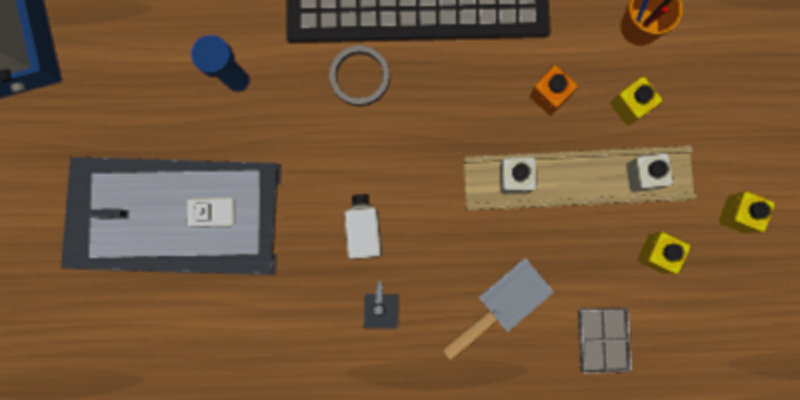

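View pics/scene0c.png

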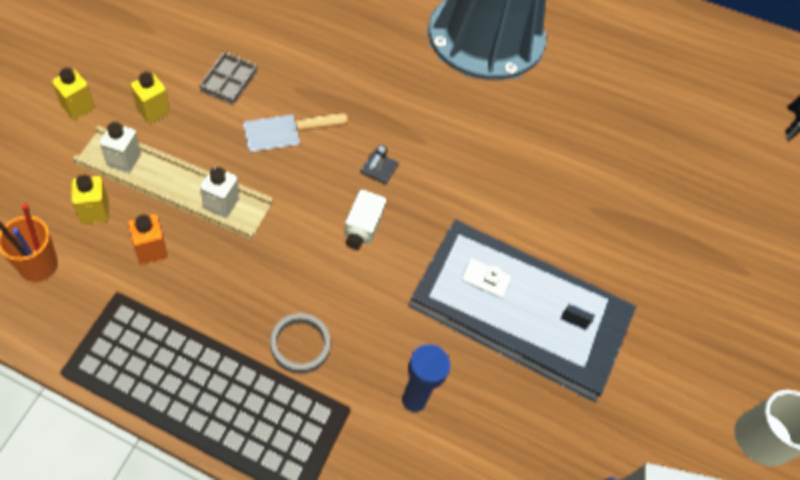

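Top view crop: the white bottles in the lane are at about (519,174) and (655,170). The fallen white one is at (362,230) with its cap up (+x), the gauge tip at (379,283), the fin at (110,213) and the torch at (212,55). The orange and yellow bottles at (555,88), (638,100), (752,212) and (668,252) stand outside the lane and are look-alikes. The only two white upright bottles are the ones in the lane, so those are the neighbours.

```bash
cat > h.py <<'E'
from bench import ctrl
import numpy as np,cv2
from scipy.spatial.transform import Rotation as R
def pix(cam,u,v,z,T=None):
    p=ctrl.camera_params(cam);T=p['world_from_camera'] if T is None else T;T=np.array(T)
    d=T[:3,:3]@np.linalg.inv(p['mtx'])@np.array([u,v,1.]);o=T[:3,3]
    return o+d*(z-o[2])/d[2]
def pose():
    o=ctrl.get_obs();w,x,y,z=o['eef_rot'];return np.array(o['eef_pos']),R.from_quat([x,y,z,w]).as_matrix()
def wristT():
    p,Rm=pose();T=np.eye(4);T[:3,:3]=Rm;T[:3,3]=p
    return T@np.array(ctrl.camera_params('wrist')['tool_from_camera'])
def proj(cam,P,T=None):
    p=ctrl.camera_params(cam);T=np.array(p['world_from_camera'] if T is None else T)
    c=T[:3,:3].T@(np.array(P)-T[:3,3]);q=np.array(p['mtx'])@c;return q[:2]/q[2]
def tool(yaw,tilt):
    """tool down, y axis along world +y turned by yaw; tilt>0 tips fingers toward +x(yawed)"""
    B=np.array([[-1,0,0],[0,1,0],[0,0,-1.]]).T
    return R.from_euler('z',yaw).as_matrix()@R.from_euler('y',-tilt).as_matrix()@B
def goto(grasp,Rt,reach=.155):
    p,Rm=pose();t=np.array(grasp)-Rt[:,2]*reach
    print('shift mm',np.round(Rm.T@(t-p)*1000,1),'rotvec',np.round(R.from_matrix(Rm.T@Rt).as_rotvec(),3))
E
python3 - <<'E'
from h import *
C=lambda x,y,z:np.round(pix('top',60+x/2,120+y/2,z),4)
for n,a in dict(capA=(521,172,.096),capB=(657,169,.096),f_c=(362,232,.046),f_foot=(363,258,.03),f_cap=(361,199,.036),fl=(346,232,.046),fr=(379,232,.046),tip=(379,284,.056),fin=(109,213,.081),pl1=(258,171,.046),pl2=(259,257,.046),pb1=(90,174,.046),pb2=(90,258,.046),be1=(280,164,.04),be2=(275,272,.04),torch=(212,55,.155),laneL1=(465,158,.016),laneL2=(467,208,.016),laneR1=(691,148,.016),laneR2=(694,197,.016)).items(): print(n,C(*a))
E
```

```text
capA [ 0.5664 -0.2605  0.096 ]
capB [ 0.5662 -0.4487  0.096 ]
f_c [ 0.4913 -0.0359  0.046 ]
f_foot [ 0.4545 -0.0355  0.03  ]
f_cap [ 0.5395 -0.0342  0.036 ]
fl [ 0.4918 -0.0131  0.046 ]
fr [ 0.4907 -0.0602  0.046 ]
tip [ 0.4173 -0.0597  0.056 ]
fin [0.5243 0.311  0.081 ]
pl1 [0.5825 0.1128 0.046 ]
pl2 [0.4593 0.1109 0.046 ]
pb1 [0.5838 0.354  0.046 ]
pb2 [0.4636 0.3505 0.046 ]
be1 [0.5928 0.0822 0.04  ]
be2 [0.4375 0.0894 0.04  ]
torch [0.7251 0.1502 0.155 ]
laneL1 [ 0.5986 -0.1875  0.016 ]
laneL2 [ 0.5242 -0.1883  0.016 ]
laneR1 [ 0.6059 -0.5246  0.016 ]
laneR2 [ 0.5326 -0.5244  0.016 ]
```

Run:
```python
from h import *
p,Rm=pose(); goto([.45,-.036,.22],Rm)
```

```text
shift mm [-421.4 -413.1   29.7] rotvec [0. 0. 0.]
```

```bash
for i in 1 2 3; do python3 -m pendant '[[[0.8,-28,-27.5,2,0,0,0],[0.8,-56,-55,4,0,0,0],[0.8,-84,-82.5,6,0,0,0],[0.8,-112,-110,8,0,0,0],[0.8,-140,-137.5,10,0,0,0]]]' | tail -c 400; done
python3 - <<'E'
from h import *
goto([.498,-.036,.13],tool(0.0,-0.65)); print(ctrl.get_obs()['q'])
E
```

```text
time_s: 1.52
eef_pos: [0.3153, 0.3325, 0.3947]
eef_rot: [0.0, 0.221, 0.975, 0.0]
wrist_force: [0.4, -0.1, -0.1]
opening: 0.803
grasp_force: 0.0
time_s: 1.93
eef_pos: [0.3822, 0.1478, 0.385]
eef_rot: [0.001, 0.221, 0.975, 0.0]
wrist_force: [0.9, 0.9, 0.2]
opening: 0.802
grasp_force: 0.0
time_s: 2.35
eef_pos: [0.4492, -0.037, 0.375]
eef_rot: [0.001, 0.222, 0.975, 0.0]
wrist_force: [1.0, 0.7, 0.9]
opening: 0.801
grasp_force: 0.0
shift mm [-128.1   62.5  121.7] rotvec [ 0.145  0.64  -0.431]
[-3.46594784e-01 -7.60212048e-02  1.93857480e+00  1.48902231e-04
  1.27799510e+00 -1.47027579e+00]
```

```bash
python3 -m pendant '[[[0.8,-18,9,17,0.02,0.09,-0.06],[0.8,-36,18,34,0.04,0.18,-0.12],[0.8,-54,27,52,0.06,0.27,-0.18],[0.8,-72,36,69,0.08,0.36,-0.24],[0.8,-90,45,85,0.10,0.45,-0.30]]]' | tail -c 400;  python3 - <<'E'
from h import *
goto([.498,-.036,.13],tool(0.0,-0.65)); print(ctrl.get_obs()['q'])
E
```

```text
time_s: 2.77
eef_pos: [0.5505, -0.0336, 0.2886]
eef_rot: [-0.23, 0.068, 0.971, 0.001]
wrist_force: [0.6, -1.0, 0.8]
opening: 0.801
grasp_force: 0.0
shift mm [-52.6   4.1  13.1] rotvec [ 0.046  0.185 -0.128]
[-0.25465645  0.41283237  1.59675818 -0.07991363  1.58895009 -1.66908314]
```

```bash
python3 -m pendant '[[[0.8,-26,2,6.5,0.023,0.092,-0.064],[0.8,-52.6,4,13,0.046,0.185,-0.128],[0.8,-52.6,4,13,0.046,0.185,-0.128]]]' | tail -c 400;  python3 - <<'E'
from h import *
print(ctrl.get_obs()['q'])
T=wristT();im=ctrl.camera('wrist');
print([np.round(proj('wrist',P,T)) for P in ([.456,-.0355,.046],[.526,-.0345,.046],[.548,-.034,.036])])
print([(d['confidence'],d['point'][0]*560,d['point'][1]*420) for d in ctrl.boxes_of('wrist','fallen')])
cv2.imwrite('pics/w1.png',im[:,:,::-1])
E
```

```text
time_s: 3.02
eef_pos: [0.5918, -0.0358, 0.2457]
eef_rot: [-0.324, -0.001, 0.946, 0.001]
wrist_force: [-0.7, -0.2, -2.5]
opening: 0.795
grasp_force: 0.0
[-0.22630323  0.6150648   1.4293003  -0.13905583  1.7438627  -1.77738707]
[array([280., 247.]), array([282., 354.]), array([282., 391.])]
[(0.8, 287.112, 308.7)]
```

View pics/w1.png

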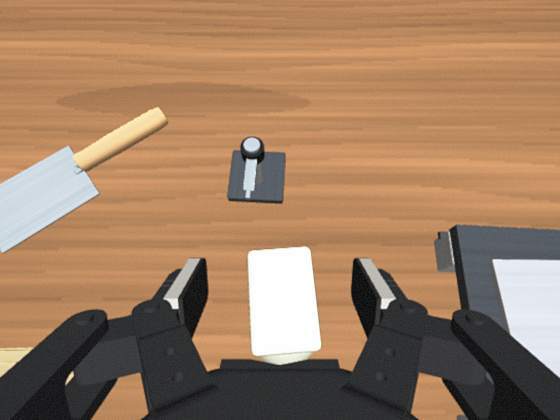

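The wrist view shows the fallen bottle between the open fingers. Its top-face corners are at (248,250), (310,247), (253,356) and (320,351), and the gauge pointer tip is at (248,197).

Run:
```python
from h import *
T=wristT()
for u,v,z in [(248,250,.046),(310,247,.046),(253,356,.046),(320,351,.046),(248,198,.056)]: print(np.round(pix('wrist',u,v,z,T),4))
f=(pix('wrist',248,250,.046,T)+pix('wrist',310,247,.046,T))/2; b=(pix('wrist',253,356,.046,T)+pix('wrist',320,351,.046,T))/2
d=b-f; yaw=np.arctan2(d[1],d[0]); print(f,b,yaw)
c=f+d/np.linalg.norm(d)*.042; c[2]=.027; print(c)
goto(c,tool(yaw,-.65))
```

```text
[ 0.4583 -0.0588  0.046 ]
[ 0.4562 -0.0135  0.046 ]
[ 0.5286 -0.0533  0.046 ]
[ 0.5258 -0.0097  0.046 ]
[ 0.4214 -0.0591  0.056 ]
[ 0.45721632 -0.03617089  0.046     ] [ 0.52721872 -0.03147387  0.046     ] 0.0669975953377886
[ 0.4991221  -0.03335909  0.027     ]
shift mm [-62.8   8.6  79.7] rotvec [ 0.042  0.001 -0.055]
```

```bash
python3 -m pendant '[[[0.8,-21,3,27,0.02,0,-0.03],[0.8,-42,6,53,0.042,0,-0.055],[0.8,-63,8.6,80,0.042,0,-0.055],[0.8,-63,8.6,80,0.042,0,-0.055]]]' | tail -c 300;  python3 - <<'E'
from h import *
p,Rm=pose();print(p+Rm[:,2]*.155,ctrl.get_obs()['wrist_force'])
E
python3 -m pendant '[[[0.2,0,0,0,0,0,0],[0.2,0,0,0,0,0,0],[0.2,0,0,0,0,0,0],[0.2,0,0,0,0,0,0],[0.2,0,0,0,0,0,0]]]'|tail -c 300;python3 -m pendant '[[[0.2,0,0,0,0,0,0],[0.2,0,0,0,0,0,0],[0.2,0,0,0,0,0,0]]]'|tail -c 300
```

```text
time_s: 3.45
eef_pos: [0.5904, -0.0264, 0.1494]
eef_rot: [-0.319, -0.032, 0.947, -0.011]
wrist_force: [-2.1, 0.0, -0.3]
opening: 0.798
grasp_force: 0.0
[ 0.49677088 -0.03267246  0.02600438] [-2.05130099  0.00941875 -0.30603178]
time_s: 3.87
eef_pos: [0.5949, -0.0278, 0.1567]
eef_rot: [-0.315, -0.031, 0.949, -0.012]
wrist_force: [2.3, 0.3, 9.6]
opening: 0.534
grasp_force: 62.5
time_s: 4.12
eef_pos: [0.5949, -0.0279, 0.1567]
eef_rot: [-0.315, -0.031, 0.949, -0.012]
wrist_force: [1.5, 1.0, 9.3]
opening: 0.534
grasp_force: 62.6
```

Run:
```python
from h import *
p,Rm=pose(); psi=.06
Rb=np.column_stack([[0,0,-1],[-np.sin(psi),np.cos(psi),0],[np.cos(psi),np.sin(psi),0]]) # z=axis, y=side
T=np.eye(4);T[:3,:3]=Rm;T[:3,3]=p
B=np.eye(4);B[:3,:3]=Rb;B[:3,3]=[.457,-.0355,.023]
np.save('TB.npy',np.linalg.inv(T)@B); print(np.round(Rm.T@[0,0,150],0))
print(np.round(np.linalg.inv(T)@B,3))
```

```text
[  90.   -1. -120.]
[[-0.598 -0.004 -0.802  0.031]
 [ 0.003  1.    -0.007  0.002]
 [ 0.802 -0.007 -0.598  0.19 ]
 [ 0.     0.     0.     1.   ]]
```

```bash
python3 -m pendant '[[[0.2,22,0,-30,0,0,0],[0.2,45,0,-60,0,0,0],[0.2,67,0,-90,0,0,0],[0.2,90,-1,-120,0,0,0],[0.2,90,-1,-120,0,0,0]]]'|tail -c 300
cat >> h.py <<'E'
def place(foot,psi=.022,frac=1):
    TB=np.load('TB.npy');B=np.eye(4);B[:3,:3]=np.column_stack([[np.cos(psi),np.sin(psi),0],[-np.sin(psi),np.cos(psi),0],[0,0,1]]);B[:3,3]=foot
    T=B@np.linalg.inv(TB);p,Rm=pose()
    print('shift',np.round(Rm.T@(T[:3,3]-p)*1000,1),'rv',np.round(R.from_matrix(Rm.T@T[:3,:3]).as_rotvec(),3),'tcp',np.round(T[:3,3],3),np.round(T[:3,2],3))
E
python3 - <<'E'
from h import *
place([.565,-.3546,.12]); print(ctrl.get_obs()['q'])
E
```

```text
time_s: 4.53
eef_pos: [0.5959, -0.0287, 0.3131]
eef_rot: [-0.31, -0.031, 0.95, -0.013]
wrist_force: [2.4, 0.8, -0.6]
opening: 0.531
grasp_force: 62.0
shift [ 116.7 -317.3  156. ] rv [ 0.009 -1.561  0.053] tcp [ 0.431 -0.358  0.258] [ 0.802  0.011 -0.598]
[-0.20611939  0.52722515  1.4043328  -0.17043834  1.81931146 -1.83211985]
```

```bash
for i in 1 2; do python3 -m pendant '[[[0.2,0,-24,0,0,-0.12,0],[0.2,0,-48,0,0,-0.24,0],[0.2,0,-72,0,0,-0.36,0],[0.2,0,-96,0,0,-0.48,0],[0.2,0,-120,0,0,-0.6,0]]]'|tail -c 300; python3 -c "
from h import *
place([.565,-.3546,.12]); print(ctrl.get_obs()['q'])"; done
```

```text
time_s: 4.95
eef_pos: [0.6017, -0.1489, 0.3045]
eef_rot: [-0.019, -0.034, 0.999, -0.003]
wrist_force: [0.0, -0.2, -2.5]
opening: 0.533
grasp_force: 61.8
shift [ 182.1 -197.2   54.1] rv [ 0.025 -0.968  0.044] tcp [ 0.431 -0.358  0.258] [ 0.802  0.011 -0.598]
[-0.4286652   0.39039593  1.5570676  -0.02296221  1.22603028 -2.05858152]
time_s: 5.37
eef_pos: [0.6093, -0.2688, 0.3047]
eef_rot: [0.276, -0.032, 0.96, 0.007]
wrist_force: [0.7, 1.4, -2.0]
opening: 0.532
grasp_force: 61.8
shift [180.4 -77.2 -57.8] rv [ 0.034 -0.369  0.034] tcp [ 0.431 -0.358  0.258] [ 0.802  0.011 -0.598]
[-0.67278224  0.36477867  1.64222388  0.53398457  0.77225564 -2.63032071]
```

```bash
python3 -m pendant '[[[0.2,35,-15,-12,0.006,-0.07,0.006],[0.2,70,-31,-23,0.012,-0.145,0.012],[0.2,107,-46,-35,0.02,-0.22,0.02],[0.2,143,-62,-46,0.027,-0.295,0.027],[0.2,180,-77,-58,0.034,-0.369,0.034]]]'|tail -c 300; python3 -c "
from h import *
place([.565,-.3546,.12]); print(ctrl.get_obs()['q'])"
```

```text
time_s: 5.78
eef_pos: [0.4956, -0.3345, 0.327]
eef_rot: [0.407, 0.014, 0.913, 0.009]
wrist_force: [1.3, -0.2, -1.6]
opening: 0.531
grasp_force: 62.3
shift [ 93.3 -26.9  -1.8] rv [-0.006 -0.092 -0.051] tcp [ 0.431 -0.358  0.258] [ 0.802  0.011 -0.598]
[-0.94537578  0.19713805  1.8664747   1.00385373  0.80114488 -3.11690422]
```

```bash
cat > k.py <<'E'
from h import *
import itertools
from scipy.optimize import least_squares
q=[[.918,.181,1.607,0,1.354,-.206],[-.3466,-.0760,1.9386,.0001,1.278,-1.4703],[-.2547,.4128,1.5968,-.0799,1.589,-1.6691],[-.2263,.6151,1.4293,-.1391,1.7439,-1.7774],[-.2061,.5272,1.4043,-.1704,1.8193,-1.8321],[-.4287,.3904,1.5571,-.023,1.226,-2.0586],[-.6728,.3648,1.6422,.534,.7723,-2.6303],[-.9454,.1971,1.8665,1.0039,.8011,-3.1169]]
w=[[0,.2216,.9751,-.001],[.001,.222,.975,0],[-.23,.068,.971,.001],[-.324,-.001,.946,.001],[-.31,-.031,.95,-.013],[-.019,-.034,.999,-.003],[.276,-.032,.96,.007],[.407,.014,.913,.009]]
p=[[.2483,.5184,.4038],[.4492,-.037,.375],[.5505,-.0336,.2886],[.5918,-.0358,.2457],[.5959,-.0287,.3131],[.6017,-.1489,.3045],[.6093,-.2688,.3047],[.4956,-.3345,.327]]
M=[R.from_quat([b,c,d,a]).as_matrix() for a,b,c,d in w]
E_=lambda a,t:R.from_euler(a,t).as_matrix()
def chain(q,s):
    A=E_('z',q[0]);B=A@E_('y',q[1]);C=A@E_('y',q[1]+q[2]);D=C@E_('z',s[0]*q[3]);F=D@E_('y',q[4]);G=F@E_('z',s[1]*q[5]);return A,B,C,D,F,G
best=None
for s in itertools.product([1,-1],[1,-1]):
    K=R.from_matrix(np.array([chain(a,s)[5].T@m for a,m in zip(q,M)])).mean()
    e=max(R.from_matrix(m.T@chain(a,s)[5]@K.as_matrix()).magnitude() for a,m in zip(q,M))
    if best is None or e<best[0]: best=(e,s,K.as_matrix())
e,s,K=best
# translation: q1: v0(x,y,z),q2: z ; forearm x,z; after q5: x,z
def cols(a):
    A,B,C,D,F,G=chain(a,s);return np.column_stack([A[:,0],A[:,1],A[:,2],B[:,2],C[:,0],C[:,2],F[:,0],F[:,2]])
X=np.linalg.lstsq(np.vstack([cols(a) for a in q]),np.hstack(p),rcond=None)[0]
def fk(a): return cols(a)@X, chain(a,s)[5]@K
res=max(np.abs(cols(a)@X-np.array(b)).max() for a,b in zip(q,p))
def ik(pt,Rt,q0):
    f=lambda a:np.r_[(fk(a)[0]-pt)*5,R.from_matrix(Rt.T@fk(a)[1]).as_rotvec()]
    return least_squares(f,q0,max_nfev=400)
def ptarget(foot,psi):
    TB=np.load('TB.npy');B=np.eye(4);B[:3,:3]=E_('z',psi);B[:3,3]=foot;return B@np.linalg.inv(TB)
if __name__=='__main__':
    print(e,s,np.round(X,3),res)
    for z in (.12,.006):
      for psi in (.02,-.1,-.2,-.3,-.4):
        T=ptarget([.565,-.3546,z],psi);r=ik(T[:3,3],T[:3,:3],q[-1]);print(z,psi,np.round(r.x,2),r.cost<1e-5)
E
python3 k.py
```

```text
0.0012903356874304122 (1, 1) [0.002 0.118 0.313 0.438 0.086 0.512 0.    0.145] 0.000345882351889093
0.12 0.02 [-1.1   0.27  1.98  1.25  0.86 -3.56] True
0.12 -0.1 [-1.07  0.23  2.04  1.33  0.74 -3.53] True
0.12 -0.2 [-1.03  0.2   2.07  1.4   0.64 -3.51] True
0.12 -0.3 [-0.99  0.18  2.1   1.48  0.53 -3.49] True
0.12 -0.4 [-0.94  0.16  2.12  1.57  0.42 -3.49] True
0.006 0.02 [-1.1   0.53  1.97  1.46  0.81 -3.88] True
0.006 -0.1 [-1.07  0.5   2.02  1.61  0.72 -3.91] True
0.006 -0.2 [-1.03  0.48  2.06  1.75  0.64 -3.95] True
0.006 -0.3 [-0.99  0.47  2.08  1.92  0.57 -4.01] True
0.006 -0.4 [-0.94  0.46  2.1   2.12  0.5  -4.1 ] True
```

Run:
```python
from k import *
now=ctrl.get_obs()['q']
for z in (.15,.006):
  for psi in (np.pi+.022,np.pi-.2,np.pi+.2):
   for g in ([-.45,.8,1.0,.1,2.,-1.5],[-.45,.8,1.0,.1,2.,1.5]):
    T=ptarget([.565,-.3546,z],psi);r=ik(T[:3,3],T[:3,:3],g);print(z,round(psi,2),np.round(r.x,2),r.cost<1e-5)
print(np.round(now,3))
```

```text
0.15 3.16 [-0.54  1.05  0.65 -0.55  2.21  0.86] True
0.15 3.16 [-0.54  1.05  0.65 -0.55  2.21  0.86] True
0.15 2.94 [-0.59  1.11  0.55 -0.43  2.33  1.02] True
0.15 2.94 [-0.59  1.11  0.55 -0.43  2.33  1.02] True
0.15 3.34 [-0.5   0.99  0.76 -0.63  2.1   0.76] True
0.15 3.34 [-0.5   0.99  0.76 -0.63  2.1   0.76] True
0.006 3.16 [-0.54  1.22  0.64 -0.5   2.07  0.95] True
0.006 3.16 [-0.54  1.22  0.64 -0.5   2.07  0.95] True
0.006 2.94 [-0.59  1.28  0.54 -0.38  2.18  1.1 ] True
0.006 2.94 [-0.59  1.28  0.54 -0.38  2.18  1.1 ] True
0.006 3.34 [-0.5   1.17  0.75 -0.58  1.96  0.86] True
0.006 3.34 [-0.5   1.17  0.75 -0.58  1.96  0.86] True
[-0.945  0.197  1.866  1.004  0.801 -3.117]
```

```bash
for i in 1 2; do python3 -m pendant '[[[0.2,0,22,0,0,0.11,0],[0.2,0,44,0,0,0.22,0],[0.2,0,66,0,0,0.33,0],[0.2,0,88,0,0,0.44,0],[0.2,0,110,0,0,0.55,0]]]'|tail -c 300; done
cat >> h.py <<'E'
def home(pt=(.5959,-.0287,.3131),qt=(-.31,-.031,.95,-.013)):
    p,Rm=pose();a,b,c,d=qt;Rt=R.from_quat([b,c,d,a]).as_matrix()
    print('shift',np.round(Rm.T@(np.array(pt)-p)*1000,1),'rv',np.round(R.from_matrix(Rm.T@Rt).as_rotvec(),3))
E
python3 -c "
from h import *
home(); print(ctrl.get_obs()['q'])"
```

```text
time_s: 6.2
eef_pos: [0.4994, -0.2231, 0.3327]
eef_rot: [0.142, 0.009, 0.99, 0.009]
wrist_force: [0.9, 1.7, -2.8]
opening: 0.534
grasp_force: 62.3
time_s: 6.62
eef_pos: [0.5014, -0.1128, 0.3355]
eef_rot: [-0.131, 0.005, 0.991, 0.012]
wrist_force: [0.7, 0.2, -1.4]
opening: 0.534
grasp_force: 62.3
shift [-96.5  84.9  -0.9] rv [ 0.06   0.368 -0.061]
[-0.42783283  0.20784141  1.73396793 -0.08617437  1.45067553 -1.96674824]
```

```bash
python3 -m pendant '[[[0.2,-24,21,0,0.015,0.092,-0.015],[0.2,-48,42,0,0.03,0.184,-0.03],[0.2,-72,64,-1,0.045,0.276,-0.045],[0.2,-96,85,-1,0.06,0.368,-0.06],[0.2,-96,85,-1,0.06,0.368,-0.06]]]'|tail -c 300; python3 -c "
from h import *
home((.595,-.028,.158),(-.315,-.031,.949,-.012))"
```

```text
time_s: 7.03
eef_pos: [0.5979, -0.0259, 0.3088]
eef_rot: [-0.312, -0.033, 0.95, -0.012]
wrist_force: [-1.5, -0.1, -2.4]
opening: 0.53
grasp_force: 62.3
shift [-86.9  -1.7 123.2] rv [-0.001  0.007  0.005]
```

```bash
python3 -m pendant '[[[0.2,-22,0,31,0,0.003,0],[0.2,-44,-1,62,0,0.006,0],[0.2,-65,-1,92,0,0.007,0.005],[0.2,-86,-2,121,0,0.007,0.005],[0.2,-86,-2,121,0,0.007,0.005]]]'|tail -c 300;python3 -c "
from h import *
home((.595,-.028,.158),(-.315,-.031,.949,-.012))"
```

```text
time_s: 7.45
eef_pos: [0.5924, -0.0326, 0.1589]
eef_rot: [-0.314, -0.028, 0.949, -0.012]
wrist_force: [-1.4, 0.7, -1.3]
opening: 0.533
grasp_force: 63.1
shift [-2.9  4.5 -1. ] rv [ 0.001  0.002 -0.005]
```

```bash
python3 -m pendant '[[[0.2,-1,0,1.5,0,0,0],[0.8,-1,0,1.5,0,0,0],[0.8,-1,0,1.5,0,0,0],[0.8,-1,0,1.5,0,0,0],[0.8,-1,0,1.5,0,0,0]]]'|tail -c 300; python3 -m pendant '[[[0.8,0,0,-30,0,0,0],[0.8,0,0,-60,0,0,0],[0.8,0,0,-90,0,0,0],[0.8,0,0,-120,0,0,0]]]'|tail -c 300; for i in 1 2 3 4 5; do python3 -m pendant '[[[0.8,0,0,0,0,0,0.12],[0.8,0,0,0,0,0,0.24],[0.8,0,0,0,0,0,0.36],[0.8,0,0,0,0,0,0.48],[0.8,0,0,0,0,0,0.6]]]'|tail -c 300|head -3; done;  python3 - <<'E'
from h import *
print(ctrl.get_obs()['q'])
T=wristT();im=ctrl.camera('wrist');cv2.imwrite('pics/w2.png',im[:,:,::-1])
print([np.round(proj('wrist',P,T)) for P in ([.456,-.0355,.046],[.526,-.0345,.046],[.548,-.034,.036])])
E
```

```text
time_s: 7.87
eef_pos: [0.595, -0.0324, 0.164]
eef_rot: [-0.31, -0.028, 0.95, -0.013]
wrist_force: [-0.8, -0.5, 0.5]
opening: 0.802
grasp_force: 0.0
time_s: 8.2
eef_pos: [0.666, -0.027, 0.2611]
eef_rot: [-0.311, -0.028, 0.95, -0.013]
wrist_force: [0.3, -0.2, -0.0]
opening: 0.802
grasp_force: 0.0
time_s: 8.62
eef_pos: [0.6654, -0.027, 0.2599]
eef_rot: [-0.293, 0.256, 0.915, -0.105]
time_s: 9.03
eef_pos: [0.6654, -0.0271, 0.2598]
eef_rot: [-0.249, 0.515, 0.798, -0.187]
time_s: 9.45
eef_pos: [0.6654, -0.027, 0.2598]
eef_rot: [-0.182, 0.728, 0.611, -0.253]
time_s: 9.87
eef_pos: [0.6654, -0.0271, 0.2598]
eef_rot: [-0.1, 0.876, 0.368, -0.295]
time_s: 10.28
eef_pos: [0.6654, -0.0271, 0.2598]
eef_rot: [-0.008, 0.946, 0.093, -0.311]
[-0.1850908   0.72921437  1.20557683 -0.15625958  1.82152287  1.19935542]
[array([266., 246.]), array([278., 197.]), array([283., 166.])]
```

View pics/w2.png

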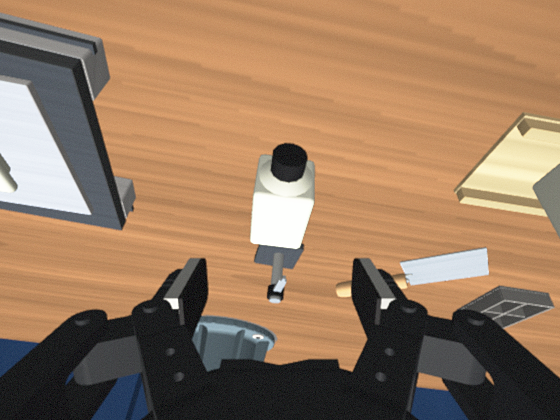

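In the new wrist view, turned half round, the bottle lies at about (280,210). The bright top face has its foot edge from (251,241) to (301,247) and its shoulder edge from (256,192) to (312,198). The cap is at (290,160), pointing +x.

Run:
```python
from h import *
T=wristT()
P=[pix('wrist',u,v,.046,T) for u,v in [(251,241),(301,247),(256,192),(312,198)]]
for x in P: print(np.round(x,4))
f=(P[0]+P[1])/2;b=(P[2]+P[3])/2;d=b-f;yaw=np.arctan2(d[1],d[0]);e=P[0]-P[1];print(f,b,np.linalg.norm(d),yaw,np.arctan2(-e[0],e[1]),np.linalg.norm(e))
```

```text
[ 0.4604 -0.0213  0.046 ]
[ 0.4626 -0.0662  0.046 ]
[ 0.528  -0.0185  0.046 ]
[ 0.5313 -0.059   0.046 ]
[ 0.46151649 -0.04374316  0.046     ] [ 0.52964439 -0.0387568   0.046     ] 0.06831013431945505 0.07306083792913949 0.049771045168530176 0.04502749800058809
```

Run:
```python
from h import *
Rt=tool(.06,-.65)@np.diag([-1,-1,1.])
goto([.499,-.0387,.11],Rt)
```

```text
shift mm [-43.   -4.3  64.5] rotvec [ 0.008 -0.016  0.126]
```

```bash
python3 -m pendant '[[[0.8,-21,-2,32,0.004,-0.008,0.06],[0.8,-43,-4,64,0.008,-0.016,0.126],[0.8,-43,-4,64,0.008,-0.016,0.126]]]'|tail -c 300;python3 - <<'E'
from h import *
goto([.499,-.0387,.031],tool(.06,-.65)@np.diag([-1,-1,1.]))
E
```

```text
time_s: 10.58
eef_pos: [0.5846, -0.0328, 0.2277]
eef_rot: [0.006, 0.944, 0.035, -0.328]
wrist_force: [-0.4, -0.1, -1.9]
opening: 0.801
grasp_force: 0.0
shift mm [51.6  1.7 52.6] rotvec [-0.004  0.018  0.015]
```

```bash
python3 -m pendant '[[[0.8,17,0,17,0,0.01,0.01],[0.8,34,1,35,0,0.018,0.015],[0.8,52,2,53,0,0.018,0.015],[0.8,52,2,53,0,0.018,0.015]]]'|tail -c 300; python3 -m pendant '[[[0.2,0,0,0,0,0,0],[0.2,0,0,0,0,0,0],[0.2,0,0,0,0,0,0],[0.2,0,0,0,0,0,0],[0.2,0,0,0,0,0,0]]]'|tail -c 300
python3 - <<'E'
from h import *
p,Rm=pose(); psi=.06;print(p+Rm[:,2]*.155)
Rb=np.column_stack([[0,0,-1],[-np.sin(psi),np.cos(psi),0],[np.cos(psi),np.sin(psi),0]])
T=np.eye(4);T[:3,:3]=Rm;T[:3,3]=p
B=np.eye(4);B[:3,:3]=Rb;B[:3,3]=[.457,-.041,.023]
TB=np.linalg.inv(T)@B;print(np.round(TB,3)); TB[1,3]=np.array(TB[1,3])*0.3
np.save('TB.npy',TB); print(np.round(Rm.T@[0,0,150],0))
E
```

```text
time_s: 10.92
eef_pos: [0.6006, -0.0344, 0.1552]
eef_rot: [0.008, 0.949, 0.029, -0.314]
wrist_force: [-1.5, -0.0, -0.1]
opening: 0.8
grasp_force: 0.0
time_s: 11.33
eef_pos: [0.6031, -0.0348, 0.161]
eef_rot: [0.01, 0.95, 0.028, -0.31]
wrist_force: [2.0, -0.4, 3.4]
opening: 0.531
grasp_force: 62.0
[ 0.51192629 -0.04042677  0.03582739]
[[ 0.589 -0.002  0.808 -0.037]
 [-0.002 -1.    -0.001 -0.003]
 [ 0.808 -0.001 -0.589  0.198]
 [ 0.     0.     0.     1.   ]]
[ -88.    0. -121.]
```

```bash
python3 -m pendant '[[[0.2,-22,0,-30,0,0,0],[0.2,-45,0,-60,0,0,0],[0.2,-67,0,-90,0,0,0],[0.2,-90,0,-120,0,0,0],[0.2,-90,0,-120,0,0,0]]]'|tail -c 300; for i in 1 2; do python3 -m pendant '[[[0.2,0,24,0,0,0.12,0],[0.2,0,48,0,0,0.24,0],[0.2,0,72,0,0,0.36,0],[0.2,0,96,0,0,0.48,0],[0.2,0,120,0,0,0.6,0]]]'|tail -c 300; done
python3 - <<'E'
from h import *
place([.565,-.3546,.15]); print(ctrl.get_obs()['q'])
E
```

```text
time_s: 11.75
eef_pos: [0.6027, -0.0349, 0.3183]
eef_rot: [0.011, 0.952, 0.027, -0.306]
wrist_force: [1.2, -0.7, -1.2]
opening: 0.529
grasp_force: 62.0
time_s: 12.17
eef_pos: [0.6075, -0.1552, 0.3096]
eef_rot: [0.002, 0.999, 0.029, -0.014]
wrist_force: [0.1, 0.3, -2.6]
opening: 0.527
grasp_force: 61.8
time_s: 12.58
eef_pos: [0.6142, -0.2752, 0.3096]
eef_rot: [-0.007, 0.959, 0.028, 0.282]
wrist_force: [0.9, 0.8, -2.3]
opening: 0.53
grasp_force: 61.9
shift [-168.6   72.2  -92.2] rv [-0.023  0.369  0.03 ] tcp [ 0.427 -0.358  0.296] [ 0.808  0.017 -0.589]
[-0.67703326  0.37103415  1.62423626  0.54099743  0.77643326  0.51492768]
```

```bash
python3 -m pendant '[[[0.2,-34,14,-18,-0.005,0.074,0.006],[0.2,-68,29,-37,-0.01,0.148,0.012],[0.2,-101,43,-55,-0.014,0.221,0.018],[0.2,-135,58,-74,-0.018,0.295,0.024],[0.2,-169,72,-92,-0.023,0.369,0.03]]]'|tail -c 300
python3 - <<'E'
from h import *
place([.565,-.3546,.15]); print(ctrl.get_obs()['q'])
E
```

```text
time_s: 13.0
eef_pos: [0.4255, -0.3573, 0.2965]
eef_rot: [-0.005, 0.892, 0.009, 0.453]
wrist_force: [-1.0, -0.5, -3.1]
opening: 0.524
grasp_force: 62.5
shift [0.6 1.1 1.4] rv [-0.     0.001  0.001] tcp [ 0.427 -0.358  0.296] [ 0.808  0.017 -0.589]
[-1.11405237  0.18984104  1.98174505  1.18875418  0.90884446 -0.32335345]
```

Run:
```python
from h import *
a=ctrl.camera('scene')[120:240,140:290];b=ctrl.camera('top')[150:270,270:420]
m=np.hstack([cv2.resize(x,(400,320),interpolation=cv2.INTER_CUBIC) for x in (a,b)]);w=ctrl.camera('wrist')
cv2.imwrite('pics/m3.png',np.vstack([m,cv2.resize(w,(360,270))if 0 else cv2.copyMakeBorder(cv2.resize(w,(360,270)),0,0,0,440,0)])[:,:,::-1])
for c in('top','scene'):print(c,np.round(proj(c,[.565,-.3546,.15])),np.round(proj(c,[.565,-.3546,.242])))
print(wristT().round(3).tolist())
```

```text
top [359. 203.] [367. 198.]
scene [210. 163.] [206. 144.]
[[0.014, -0.798, 0.603, 0.491], [-1.0, -0.009, 0.011, -0.359], [-0.004, -0.603, -0.798, 0.336], [0.0, 0.0, 0.0, 1.0]]
```

View pics/m3.png

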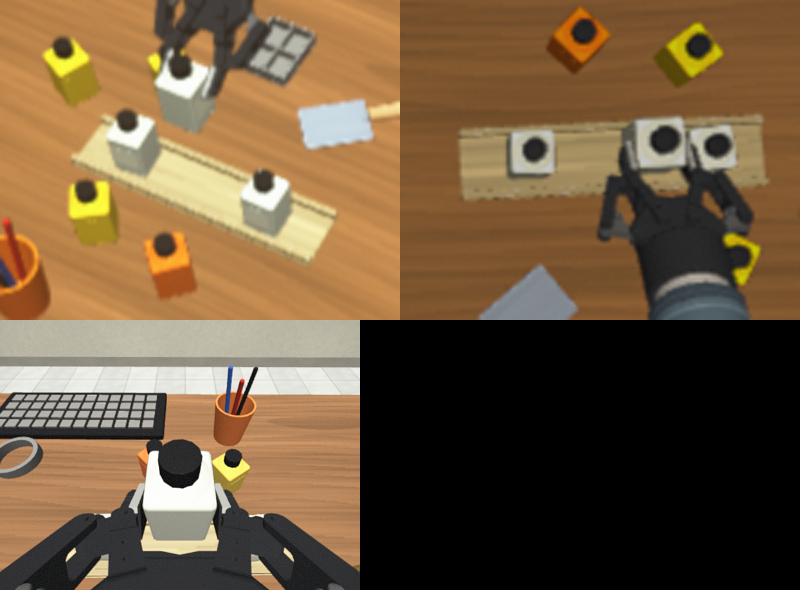

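The montage shows the bottle upright in the gripper. Its cap is at about (369.8,202.5) in the top view and (207.5,144.4) in the scene view, with the neighbours untouched. I'll triangulate the cap.

Run:
```python
from h import *
for P in [((369.8,202.5),(207.5,144.4))]:
  A=[];b=[]
  for c,(u,v) in zip(('top','scene'),P):
    x0=pix(c,u,v,0);x1=pix(c,u,v,.5);d=(x1-x0)/np.linalg.norm(x1-x0);N=np.eye(3)-np.outer(d,d);A.append(N);b.append(N@x0)
  X=np.linalg.lstsq(np.vstack(A),np.hstack(b),rcond=None);print(X[0],X[1])
# wrist: foot front edge & cap
T=wristT();k=560/360
for n,q in dict(cap=[.565,-.3546,.242],sh=[.565,-.3546,.22],ft=[.542,-.3546,.15]).items(): print(n,proj('wrist',q,T)/k+[0,320])
```

```text
[ 0.55545808 -0.3619338   0.22555461] [2.91229623e-05]
cap [174.30226301 450.81490883]
sh [175.0832484  471.11395815]
ft [176.04479486 536.29924786]
```

Run:
```python
from h import *
TB=np.load('TB.npy');TB[1,3]=0.001;np.save('TB.npy',TB)
place([.565,-.3546,.035])
for z in(.226,.242):print(pix('top',369.8,202.5,z),pix('scene',207.5,144.4,z))
```

```text
shift [-90.2  -2.2  70.2] rv [ 0.003  0.006 -0.006] tcp [ 0.427 -0.357  0.181] [ 0.808  0.017 -0.589]
[ 0.55693778 -0.36547068  0.226     ] [ 0.55498955 -0.35771428  0.226     ]
[ 0.55496367 -0.36156344  0.242     ] [ 0.56538742 -0.34867423  0.242     ]
```

```bash
python3 -m pendant '[[[0.2,-24,0,18,0,0,0],[0.2,-48,-1,36,0,0.003,-0.003],[0.2,-72,-2,55,0.003,0.006,-0.006],[0.2,-90,-2,70,0.003,0.006,-0.006],[0.2,-90,-2,70,0.003,0.006,-0.006]]]'|tail -c 300
python3 - <<'E'
from h import *
place([.565,-.3546,.035])
a=ctrl.camera('scene')[130:230,150:275];b=ctrl.camera('top')[160:260,290:415]
m=np.hstack([cv2.resize(x,(400,320),interpolation=cv2.INTER_CUBIC) for x in (a,b)])
cv2.imwrite('pics/m4.png',m[:,:,::-1])
for c,o in(('top',(290,160)),('scene',(150,130))):
  for P in ([.565,-.3546,.035],[.565,-.3546,.127],[.5664,-.2605,.096],[.5662,-.4487,.096]): print(c,np.round((proj(c,P)-o)*3.2))
E
```

```text
time_s: 13.57
eef_pos: [0.43, -0.352, 0.1776]
eef_rot: [-0.01, 0.892, 0.012, 0.451]
wrist_force: [-1.0, 1.2, -2.1]
opening: 0.528
grasp_force: 62.4
shift [ 1.1  4.4 -4.8] rv [-0.011  0.005  0.001] tcp [ 0.427 -0.357  0.181] [ 0.808  0.017 -0.589]
top [193. 154.]
top [214. 142.]
top [ 98. 147.]
top [315. 142.]
scene [206. 174.]
scene [195. 120.]
scene [280. 177.]
scene [119. 105.]
```

View pics/m4.png

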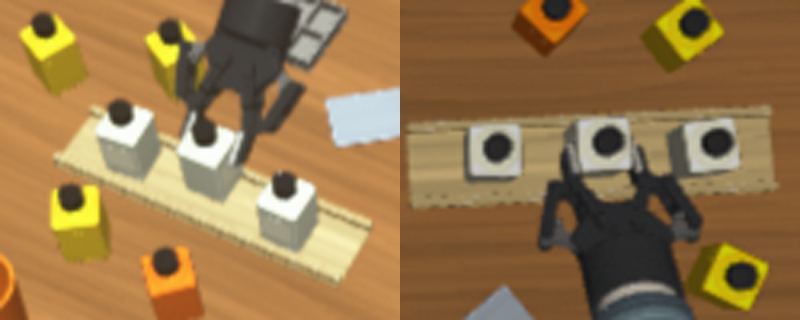

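The bottle is upright above the gap with its cap at (607,141) in the top view, between caps (498,148) and (717,142). It sits about 5 mm too far in +y, so I'll correct that while lowering.

```bash
python3 - <<'E'
from h import *
place([.565,-.3546,.012])
E
python3 -m pendant '[[[0.2,-6,4,2,-0.011,0.005,0],[0.2,-16,4.5,8,-0.011,0.005,0],[0.2,-16,4.5,8,-0.011,0.005,0]]]'|tail -c 300
python3 - <<'E'
from h import *
place([.565,-.3546,.005])
E
```

```text
shift [-21.7   2.4  10.7] rv [-0.008 -0.     0.005] tcp [ 0.427 -0.357  0.158] [ 0.808  0.017 -0.589]
time_s: 13.92
eef_pos: [0.428, -0.3599, 0.1658]
eef_rot: [-0.0, 0.89, 0.01, 0.456]
wrist_force: [-0.5, 0.2, -2.2]
opening: 0.528
grasp_force: 62.4
shift [-12.4  -3.5   7.8] rv [ 0.007 -0.007  0.007] tcp [ 0.427 -0.357  0.151] [ 0.808  0.017 -0.589]
```

```bash
python3 -m pendant '[[[0.2,-7,-2,4,0.004,-0.004,0.004],[0.2,-7,-2,4,0.004,-0.004,0.004],[0.2,-7,-2,4,0.004,-0.004,0.004]]]'|tail -c 300
python3 - <<'E'
from h import *
place([.565,-.3546,.005])
E
```

```text
time_s: 14.17
eef_pos: [0.4269, -0.3575, 0.1575]
eef_rot: [-0.004, 0.891, 0.009, 0.454]
wrist_force: [-0.5, 0.4, -2.6]
opening: 0.529
grasp_force: 62.4
shift [-5.  -1.   3.8] rv [ 0.002 -0.003  0.002] tcp [ 0.427 -0.357  0.151] [ 0.808  0.017 -0.589]
```

```bash
for i in 1 2 3; do python3 -m pendant '[[[0.2,-1.6,0,1.2,0,0,0],[0.2,-1.6,0,1.2,0,0,0],[0.2,-1.6,0,1.2,0,0,0]]]'|sed -n '2p;4p'; done
python3 - <<'E'
from h import *
place([.565,-.3546,.004])
E
```

```text
eef_pos: [0.4267, -0.3577, 0.155]
wrist_force: [-0.7, 0.1, -1.8]
eef_pos: [0.4266, -0.3576, 0.1527]
wrist_force: [-0.1, 0.1, -2.8]
eef_pos: [0.4266, -0.3576, 0.1507]
wrist_force: [-0.2, 0.5, -2.1]
shift [-0.1 -1.1  0.5] rv [ 0.002 -0.002  0.001] tcp [ 0.427 -0.357  0.15 ] [ 0.808  0.017 -0.589]
```

Nominally down at foot z = 4 mm, but there is no contact force yet. I'll continue in small steps until there is.

```bash
for i in 1 2 3; do python3 -m pendant '[[[0.2,-1.2,0,0.9,0,0,0],[0.2,-1.2,0,0.9,0,0,0],[0.2,-1.2,0,0.9,0,0,0]]]'|sed -n '2p;4p'; done
```

```text
eef_pos: [0.4267, -0.3577, 0.1492]
wrist_force: [-0.3, 0.0, -0.9]
eef_pos: [0.4267, -0.3577, 0.1478]
wrist_force: [0.1, 0.0, -1.9]
eef_pos: [0.4271, -0.358, 0.1473]
wrist_force: [-2.2, 2.1, 5.5]
```

```bash
python3 -m pendant '[[[0.6,0,0,0,0,0,0],[0.65,0,0,0,0,0,0],[0.7,0,0,0,0,0,0],[0.75,0,0,0,0,0,0],[0.75,0,0,0,0,0,0]]]'|tail -c 300;  python3 -m pendant '[[[0.75,0,0,-25,0,0,0],[0.75,0,0,-55,0,0,0],[0.75,0,0,-90,0,0,0],[0.75,0,0,-130,0,0,0],[0.75,0,0,-130,0,0,0]]]'|tail -c 300
python3 - <<'E'
from h import *
a=ctrl.camera('scene')[130:230,150:275];b=ctrl.camera('top')[160:260,290:415]
m=np.hstack([cv2.resize(x,(400,320),interpolation=cv2.INTER_CUBIC) for x in (a,b)])
cv2.imwrite('pics/m5.png',m[:,:,::-1])
p,Rm=pose();print(ctrl.get_obs()['q'],p)
E
```

```text
time_s: 16.08
eef_pos: [0.4267, -0.3577, 0.1462]
eef_rot: [-0.004, 0.891, 0.009, 0.454]
wrist_force: [0.3, -0.2, -0.7]
opening: 0.749
grasp_force: 0.0
time_s: 16.5
eef_pos: [0.3189, -0.3613, 0.2259]
eef_rot: [-0.001, 0.891, 0.008, 0.455]
wrist_force: [0.4, -0.5, -0.2]
opening: 0.751
grasp_force: 0.0
[-1.34735444  0.23769089  2.13816964  1.22511548  1.00017875 -0.63961603] [ 0.32087403 -0.360547    0.22372203]
```

View pics/m5.png

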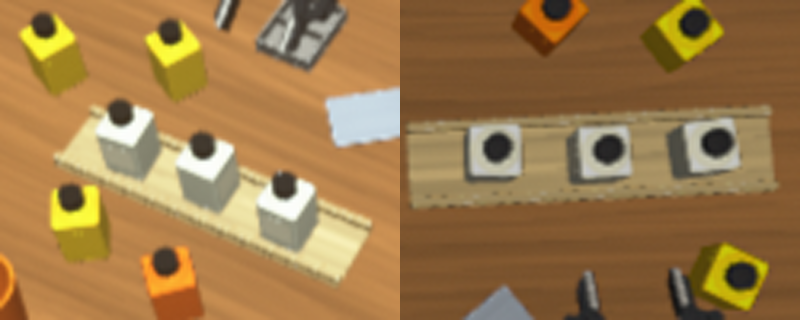

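Placed: the caps are at 498, 608 and 717 px along the lane, evenly spaced and upright, and the neighbours are unmoved. Next is the plate.

Run:
```python
from h import *
p,Rm=pose()
print(Rm.round(3).tolist())
goto([.42,-.25,.25],tool(-np.pi/2,0)); 
from k import ik
for P in([.42,-.25,.25],[.523,.317,.16],[.523,.317,.066],[.523,.14,.066]):
  r=ik(np.array(P)+[0,0,.155],tool(-np.pi/2,0),[0,.3,1.6,0,1.3,0]);print(r.x.round(2),r.cost)
```

```text
[[0.587, 0.016, 0.81], [0.013, -1.0, 0.011], [0.81, 0.004, -0.587]]
shift mm [ 206.4 -108.1  -25. ] rotvec [ 0.731 -0.737 -1.426]
[-0.78 -0.02  1.82  0.    1.34 -0.78] 1.4428865761576486e-22
[0.35 0.35 1.59 0.   1.2  0.35] 2.0923619268300796e-22
[0.35 0.48 1.63 0.   1.03 0.35] 1.2867888626745713e-20
[0.04 0.35 1.82 0.   0.98 0.04] 2.9029483662154674e-26
```

```bash
python3 -m pendant '[[[0.6,30,-6,-20,0,0,0],[0.6,60,-12,-40,0.06,-0.06,-0.11],[0.6,90,-20,-50,0.11,-0.11,-0.22],[0.6,110,-30,-50,0.16,-0.16,-0.33],[0.6,130,-45,-50,0.21,-0.21,-0.43]]]'|tail -c 300
python3 - <<'E'
from h import *
goto([.42,-.25,.25],tool(-np.pi/2,0));print(ctrl.get_obs()['q'])
E
```

```text
time_s: 17.02
eef_pos: [0.3578, -0.3137, 0.3583]
eef_rot: [0.002, 0.906, 0.238, 0.35]
wrist_force: [0.7, -0.5, 0.6]
opening: 0.6
grasp_force: 0.0
shift mm [ 97.  -21.8  14.7] rotvec [ 0.533 -0.527 -1.009]
[-1.18247126 -0.05807667  2.03715485  0.7802359   1.17909499 -0.44359634]
```

```bash
python3 -m pendant '[[[0.6,12,-3,2,0.05,-0.05,-0.1],[0.6,24,-5,4,0.1,-0.1,-0.2],[0.6,36,-8,5,0.15,-0.15,-0.3],[0.6,45,-10,6,0.2,-0.2,-0.39],[0.6,55,-12,8,0.25,-0.25,-0.48]]]'|tail -c 300
python3 - <<'E'
from h import *
goto([.42,-.25,.25],tool(-np.pi/2,0));print(ctrl.get_obs()['q'])
E
```

```text
time_s: 17.43
eef_pos: [0.3933, -0.2771, 0.3834]
eef_rot: [0.001, 0.853, 0.485, 0.194]
wrist_force: [-0.6, -0.2, -0.1]
opening: 0.598
grasp_force: 0.0
shift mm [41.7 11.8 -6. ] rotvec [ 0.28  -0.278 -0.529]
[-0.98153999 -0.04962594  1.91901246  0.40860305  1.26709147 -0.56872642]
```

```bash
python3 -m pendant '[[[0.6,9,2,-1,0.05,-0.05,-0.1],[0.6,18,5,-2,0.1,-0.1,-0.2],[0.6,27,8,-3,0.16,-0.16,-0.31],[0.6,36,10,-5,0.22,-0.22,-0.42],[0.6,42,12,-6,0.28,-0.28,-0.53]]]'|tail -c 300
python3 - <<'E'
from h import *
goto([.523,.317,.20],tool(-np.pi/2,0));print(ctrl.get_obs()['q'])
E
```

```text
time_s: 17.85
eef_pos: [0.4207, -0.2498, 0.4051]
eef_rot: [0.0, 0.718, 0.696, 0.012]
wrist_force: [0.3, 0.7, 0.4]
opening: 0.598
grasp_force: 0.0
shift mm [568.8  83.7  61. ] rotvec [ 0.017 -0.016 -0.031]
[-0.78631523 -0.01698272  1.81872562  0.0244307   1.33890884 -0.76083322]
```

```bash
for i in 1 2 3; do python3 -m pendant '[[[0.6,38,5.5,4,0,0,0],[0.6,76,11,8,0,0,0],[0.6,114,17,12,0,0,0],[0.6,152,22,16,0,0,0],[0.6,189,28,20,0,0,0]]]'|sed -n 2p; done
python3 - <<'E'
from h import *
goto([.523,.317,.20],tool(-np.pi/2,0))
T=wristT();im=ctrl.camera('wrist');cv2.imwrite('pics/w6.png',im[:,:,::-1])
for n in('plate_fin','plate_edge'): print([(d['confidence'],d['point'][0]*560,d['point'][1]*420) for d in ctrl.boxes_of('wrist',n)])
print([np.round(proj('wrist',P,T)) for P in([.523,.317,.081],[.523,.297,.081],[.523,.337,.081])])
E
```

```text
eef_pos: [0.4552, -0.0599, 0.3883]
eef_pos: [0.4903, 0.1287, 0.3719]
eef_pos: [0.5254, 0.317, 0.355]
shift mm [-0.1 -2.4 -0. ] rotvec [ 0.017 -0.017 -0.036]
[(0.68, 277.87199999999996, 255.90599999999998)]
[(0.93, 277.312, 257.58599999999996)]
[array([272., 216.]), array([273., 239.]), array([271., 191.])]
```

View pics/w6.png

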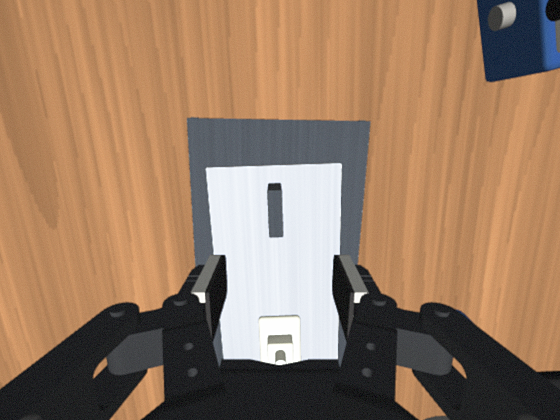

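The fin's top face runs from (274,190) to (276,237), between the finger tracks. The plate's rear edge runs from (207,168) to (341,164), and the boat is at (280,340).

Run:
```python
from h import *
T=wristT()
for u,v,z in[(274,190,.081),(276,237,.081),(207,168,.046),(341,164,.046),(219,355,.046),(189,119,.04),(369,122,.04)]:print(np.round(pix('wrist',u,v,z,T),4))
goto([.525,.318,.066],tool(-np.pi/2+.015,0))
```

```text
[0.5249 0.3381 0.081 ]
[0.5251 0.2988 0.081 ]
[0.4664 0.3528 0.046 ]
[0.5846 0.3521 0.046 ]
[0.4606 0.1576 0.046 ]
[0.4536 0.3948 0.04  ]
[0.6096 0.3871 0.04  ]
shift mm [ -1.3  -2.4 133.4] rotvec [ 0.017 -0.016 -0.048]
```

```bash
python3 -m pendant '[[[0.6,-1,-2,30,0.01,-0.01,-0.025],[0.6,-1,-2,60,0.017,-0.016,-0.048],[0.6,-1,-2.4,90,0.017,-0.016,-0.048],[0.6,-1,-2.4,115,0.017,-0.016,-0.048],[0.6,-1,-2.4,115,0.017,-0.016,-0.048]]]'|tail -c 300
python3 - <<'E'
from h import *
goto([.525,.318,.070],tool(-np.pi/2+.01,0))
E
```

```text
time_s: 19.67
eef_pos: [0.5232, 0.3129, 0.2354]
eef_rot: [-0.002, 0.704, 0.71, -0.004]
wrist_force: [-1.4, -1.2, -0.9]
opening: 0.603
grasp_force: 0.0
shift mm [ 5.1  1.9 10.3] rotvec [-0.008  0.003 -0.001]
```

```bash
python3 -m pendant '[[[0.6,2,1,6,-0.004,0.001,0],[0.6,3,1.5,11,-0.004,0.001,0],[0.6,3,1.5,11,-0.004,0.001,0]]]'|tail -c 300
python3 - <<'E'
from h import *
goto([.525,.318,.070],tool(-np.pi/2+.01,0))
E
```

```text
time_s: 19.92
eef_pos: [0.5281, 0.3174, 0.2319]
eef_rot: [0.002, 0.704, 0.71, 0.004]
wrist_force: [-1.7, 0.3, 0.3]
opening: 0.603
grasp_force: 0.0
shift mm [ 0.7 -3.2  6.9] rotvec [ 0.009 -0.002 -0.001]
```

```bash
python3 -m pendant '[[[0.6,0,-1,4,0.003,0,0],[0.6,0,-1,4,0.003,0,0],[0.6,0,-1,4,0.003,0,0]]]'|sed -n '2,4p'
python3 - <<'E'
from h import *
goto([.525,.318,.070],tool(-np.pi/2+.01,0))
E
python3 -m pendant '[[[0.05,0,0,0,0,0,0],[0.05,0,0,0,0,0,0],[0.05,0,0,0,0,0,0],[0.05,0,0,0,0,0,0],[0.05,0,0,0,0,0,0]]]'|tail -c 300;python3 -m pendant '[[[0.05,0,0,0,0,0,0],[0.05,0,0,0,0,0,0],[0.05,0,0,0,0,0,0]]]'|tail -c 300
```

```text
eef_pos: [0.5269, 0.3171, 0.228]
eef_rot: [0.001, 0.704, 0.71, 0.003]
wrist_force: [1.0, 0.3, 0.1]
shift mm [ 0.9 -1.9  3. ] rotvec [ 0.005 -0.002 -0.001]
time_s: 20.58
eef_pos: [0.5268, 0.3171, 0.2277]
eef_rot: [0.001, 0.704, 0.71, 0.002]
wrist_force: [-0.2, 0.4, 3.7]
opening: 0.126
grasp_force: 59.3
time_s: 20.83
eef_pos: [0.5268, 0.3171, 0.2277]
eef_rot: [0.001, 0.704, 0.71, 0.002]
wrist_force: [-0.4, -1.6, 5.8]
opening: 0.134
grasp_force: 59.4
```

```bash
for i in 1 2; do python3 -m pendant '[[[0.05,-8,-0.4,0,0,0,0],[0.05,-18,-1,0,0,0,0],[0.05,-30,-1.7,0,0,0,0],[0.05,-42,-2.4,0,0,0,0],[0.05,-52,-3,0,0,0,0]]]'|sed -n '2,6p'; done; python3 -m pendant '[[[0.05,-12,-0.7,0,0,0,0],[0.05,-24,-1.4,0,0,0,0],[0.05,-36,-2,0,0,0,0],[0.05,-42,-2.4,0,0,0,0],[0.05,-42,-2.4,0,0,0,0]]]'
```

```text
eef_pos: [0.5244, 0.2649, 0.2277]
eef_rot: [0.001, 0.704, 0.71, 0.003]
wrist_force: [0.3, 4.1, 4.0]
opening: 0.132
grasp_force: 59.5
eef_pos: [0.5219, 0.2127, 0.2277]
eef_rot: [0.001, 0.704, 0.71, 0.003]
wrist_force: [0.8, 5.9, 4.5]
opening: 0.126
grasp_force: 59.5
time_s: 22.08
eef_pos: [0.52, 0.1698, 0.2277]
eef_rot: [0.002, 0.704, 0.71, 0.002]
wrist_force: [-0.7, -1.0, 7.9]
opening: 0.125
grasp_force: 59.9
```

Run:
```python
from h import *
a=ctrl.camera('scene');b=ctrl.camera('top');cv2.imwrite('pics/s7.png',a[:,:,::-1]);cv2.imwrite('pics/t7.png',b[:,:,::-1])
A=cv2.resize(a[150:250,280:400],(400,333),interpolation=cv2.INTER_CUBIC);B=cv2.resize(b[180:280,190:310],(400,333),interpolation=cv2.INTER_CUBIC)
cv2.imwrite('pics/m7.png',np.hstack([B,A])[:,:,::-1])
# edge predicted
for x,y in((.57,-.035),(.45,-.035)): print((proj('top',[x,y,.046])-[190,180])*3.333)
```

```text
[167.80249303  95.44211112]
[169.53735751 235.10331017]
```

View pics/m7.png

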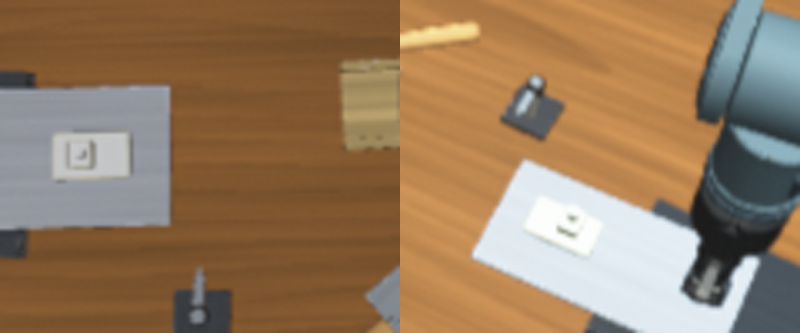

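Top crop: the leading-edge corners are at (170,87) and (170.5,225), and the pointer tip is at (199,268). Scene crop: the edge corners are at (526,160) and (472,257), and the tip is at about (519,111).

```bash
cat > m.py <<'E'
from h import *
def meas(cam,o,s,c1,c2,t,th=.048,d=np.array([-.048,-.999,0])):
    f=lambda p,z:pix(cam,o[0]+p[0]/s,o[1]+p[1]/s,z)
    a,b,t=f(c1,.046),f(c2,.046),f(t,.056);m=(a+b)/2;print(cam,a.round(4),b.round(4),'tip',t.round(4),'gap',d@(t-m),'len',np.linalg.norm(a-b))
E
python3 - <<'E'
from m import *
meas('top',(190,180),3.333,(170,87),(170.5,225),(199,268))
meas('scene',(280,150),3.333,(126,160),(72,257),(119,111))
E
```

```text
top [ 0.5773 -0.037   0.046 ] [ 0.4586 -0.0359  0.046 ] tip [ 0.4217 -0.0604  0.056 ] gap 0.028502992481106458 len 0.1187559794190929
scene [ 0.4621 -0.0269  0.046 ] [ 0.5825 -0.0279  0.046 ] tip [ 0.4196 -0.0545  0.056 ] gap 0.03204872652183112 len 0.12040976816061519
```

```bash
python3 -m pendant '[[[0.05,-8,-0.5,0,0,0,0],[0.05,-17,-1,0,0,0,0],[0.05,-25,-1.4,0,0,0,0],[0.05,-29.5,-1.7,0,0,0,0],[0.05,-29.5,-1.7,0,0,0,0]]]'
python3 - <<'E'
from h import *
a=ctrl.camera('scene');b=ctrl.camera('top')
A=cv2.resize(a[160:230,290:374],(400,333),interpolation=cv2.INTER_CUBIC);B=cv2.resize(b[200:270,210:294],(400,333),interpolation=cv2.INTER_CUBIC)
cv2.imwrite('pics/m8.png',np.hstack([B,A])[:,:,::-1])
E
```

```text
time_s: 22.6
eef_pos: [0.5186, 0.1409, 0.2277]
eef_rot: [0.001, 0.704, 0.71, 0.003]
wrist_force: [-0.1, 2.3, 6.0]
opening: 0.125
grasp_force: 59.7
```

View pics/m8.png

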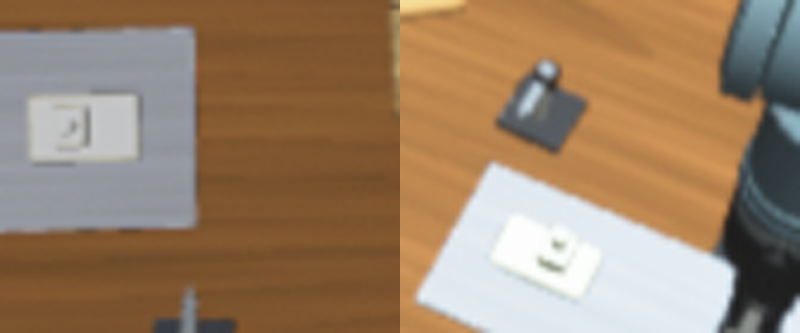

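Run:
```python
from m import *
meas('top',(210,200),4.762,(195,29),(197,227),(190,288))
meas('scene',(290,160),4.762,(91,162),(16,298),(123,116))
```

```text
top [ 0.5767 -0.0657  0.046 ] [ 0.4574 -0.065   0.046 ] tip [ 0.4215 -0.0609  0.056 ] gap 0.00017893716443340317 len 0.11927769224299456
scene [ 0.4612 -0.0582  0.046 ] [ 0.5799 -0.0574  0.046 ] tip [ 0.4232 -0.0525  0.056 ] gap -0.0006463169617047724 len 0.11873037937314046
```

Both cameras put the leading edge within 1 mm of level with the pointer, so I'll let it settle and hand in.

```bash
python3 -m pendant '[[[0.05,0,0,0,0,0,0],[0.05,0,0,0,0,0,0],[0.05,0,0,0,0,0,0],[0.05,0,0,0,0,0,0],[0.05,0,0,0,0,0,0]]]'; python3 -c "
from bench import ctrl
print(ctrl.hand_in())"
```

```text
time_s: 23.12
eef_pos: [0.5186, 0.141, 0.2277]
eef_rot: [0.002, 0.704, 0.71, 0.003]
wrist_force: [-0.2, 1.4, 7.0]
opening: 0.127
grasp_force: 59.9
the job is handed in; nothing more can be done
None
```

I handed the job in at about 23 s; no verdict came back: the bottle stands upright and released midway in the lane with its neighbours unmoved, and the plate is held by its fin at rest, its leading edge within about 1 mm of the pointer by both cameras (the torch was not looked at again after the start).

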